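Level the counter display shelf of a jewellery shop

ROBOT

A 6-joint arm with a two-finger parallel gripper is mounted at the origin on the work surface. World frame = base frame: x ahead of the robot, y to its left, z up, the work surface at z = 0. Lengths are in m, angles in rad, forces in N, time in s.
With the tool pointing down it reaches from about 0.275 to 0.825 m from the base axis. Payload 5.2 kg.
Tool frame: the origin (TCP) lies on the centre line of the jaws, within the pads' length; the fingertips stand ahead of it and the grasp point (between the pads) lies 6 mm ahead of it (r.tips_ahead is the z of the fingertips in the tool frame, in m); z points along the fingers, y is the line along which they close (so a half turn about z gives the same grasp; the last joint's range is limited). The gripper opens to 93 mm and grips with 3 to 60 N. Pads are 15 mm wide; open, the fingers measure 128 mm over their backs; the gripper's body (75 mm by 188 mm) begins 65 mm behind the grasp point.
Start: joints at [1.138, 0.259, 1.535, -0, 1.348, -0.203], TCP at [0.125, 0.536, 0.244] pointing down, gripper open.
Joint ranges: [-3.14, 3.14], [-0.91, 2.08], [0.19, 2.58], [-1.22, 4.36], [0.22, 2.71], [-3.12, 3.12]. Speed limits (rad/s): [2.57, 2.57, 3.14, 3.14, 3.14, 3.14].

INTERFACE

Orientations are given as a rotation vector (axis times angle).
In Python, from station import get_obs, viewer, r, models gives the robot as it stands. The module is installed in compiled form; this text tells all that it offers.
- The arm moves only by the tool servo_tool, never from a script. Its argument "steps" is a list of rows, each a list of 7 numbers: the shift along the tool's x, y, z in m, then the turn, a rotation vector about the tool's x, y, z in degrees, then the finger opening in m, from 0 to 0.093. A call has 1 to 5 rows; each row is the pose to reach, as a shift and turn from the pose commanded when the call began, along the tool's axes at that moment; what a row does not reach only later rows make up. A row lasts 1/12 s, in which the tool goes at most 41.7 mm and 7.16 degrees, less where a joint would pass 70% of its speed; a pose out of reach is approached as far as the arm can. A call with a gripper value outside its range is refused whole. The fingers move at their own pace and stop on an object; the grip force is fixed at half the most. Time passes only in rows, so rows that repeat a pose let the fingers close. It gives the time, the measured TCP pose, the force, the opening and the grip force at its end, in the units of the state.
- get_obs(): the state, without advancing time (a new reading comes with each control period).
- viewer.read_camera(name): name is "scene" or "side" or "wrist"; returns a dict with "color" (400x640x3 uint8, red, green, blue), "fx", "fy", "cx", "cy" (pixels), "D" ([k1, k2, p1, p2, k3] as OpenCV has them; the pictures are not rectified), "rvec" (rotation vector, rad) and "tvec" (3), from world to camera coordinates, as OpenCV has them. Camera axes: x right, y down, z forward; pixel columns grow to the right and rows downward; lengths in m; the calibration is good to about 2 mm. A picture is of the moment at which its call begins. There is no depth.
- r.close_job(): hands the job in; it is judged then, once.
Trained networks look in a picture, given as the dict that the camera call returned (one of the last four; its "shot" number tells which), for a name from the list of things; names that differ only in an ending like _2 or _b are one class to them, and where a whole thing is asked for, a point or a joint stands for the part that bears it (a point fixed in the world has none). Each returns a list of dicts, best first, with "conf" (0 to 1); they miss things now and then, are a little off and sometimes report something else, mostly with a low value. They report only what shows in the picture. A call takes as long as a camera call. They do not tell look-alikes from the thing itself.
- models.spot_in(picture, name): "position" ([row, column] in pixels, amid what is visible of it).
- models.spot_point(picture, name): "position" ([row, column] in pixels: a listed point, or the origin of a listed thing).
The state is a dict: "time": time; "joints": joint angles; "qd": joint speeds; "effort": joint torques, N m; "tcp_pos": TCP position; "eef_rot": TCP orientation; "ft_force": force on the tool from outside, world axes, zero at the start; "wrist_torque": the same for the moment, N m; "finger_gap": opening from 0.0 (shut) to 1.0 (fully open); "grasp_force": force on a finger pad.
Only numpy, scipy, OpenCV 4.12 (cv2) and the standard library are available. Lean on these libraries where they do the work, as an engineer would, in place of code of your own. Each camera call takes 0.05 s, during which the arm holds its last target. There are 200 camera calls.

TASK

The little display shelf on the shop counter has sunk at one end. Stand the spirit level upright in the middle of the shelf, lengthwise, let go of it, and turn the black knob of the shelf's levelling foot until the bubble comes to rest centred between the two lines; then press the level firmly down on the shelf with the fingers, bubble still centred, and finish while holding it pressed like that, so that I can tighten the lock nut. Leave the jewellery and the other things on the counter where they are.

Things in the scene. Friction and masses are not known exactly. Their poses are not given: they have to be found in the camera images.
- level_mid (a point): centre of the loose spirit level, 21 mm above its underside. Yellow block with black end caps, 160 long (its x) x 26 wide (y) x 42 mm high (z), 0.3 kg, at first upright on the counter right of the shelf. In the middle of its top, over 60 mm, lies a green vial, flush with the top, with a pale bubble 14 mm long and two dark lines, 18 mm between them
- bubble (a joint): bubble in the vial of the spirit level: metres from the middle between the two lines, positive towards the level's +x end. It runs to the higher end, 1.15 mm per milliradian of tilt, at most 18 mm, and settles within about 1 s once the level is at rest
- shelf_top (a point): middle of the shelf's top face, about 95 mm above the counter; x across it, towards a 30 mm high clear upstand on its back edge; y along it, towards the levelling foot; z up. White board with grey felt, 160 deep (x) x 270 mm long (y). The end away from the foot is pinned to a leg fixed on the counter, so the board tilts about that end, by under 1 degree; the foot's end starts low
- foot_grip (a point): on the axis of the levelling foot, half-way up its knob, 125 mm above the counter and 155 mm from the shelf's middle: an upright screw with a round knurled black knob on top, 42 mm across, 20 mm high, its underside about 25 mm above the shelf's bracket and 18 mm above the board's top. It turns about z, stays where left (friction 0.06 N m), and does not rise or sink
- foot: the same levelling foot, origin at its pad on the counter. Turned clockwise seen from above it raises this end of the shelf, 4 mm per full turn, which moves the bubble 16 mm (2.6 mm per radian); counter-clockwise it lowers it. It needs between a quarter and five sixths of a turn
- bangle_gold: bystander, leave in place: gold bangle lying flat, ring 68 mm across outside, 24 mm high; origin at the centre of its underside
- bangle_silver: bystander, leave in place: narrow silver bangle lying flat, 66 mm across, 14 mm high; origin at the centre of its underside
- watch: bystander, leave in place: wrist watch strapped round a cream cushion, 50 x 74 x 50 mm high; origin at the centre of its underside
- ring_box: bystander, leave in place: closed wine-red ring box, 54 x 54 x 40 mm high; origin at the centre of its underside
- ring_cone: bystander, leave in place: wooden cone for showing rings, with a gold ring on it; foot 54 mm across, 70 mm high; origin at the centre of its underside
- loupe: bystander, leave in place: folding jeweller's loupe lying flat, 56 x 25 x 17 mm high (origin under the round lens end)
There are look-alikes about, which are no part of the job. What is shaped like the part that bears level_mid but blue or red is not meant.

How it is judged:
By the outcome, as a careful person would: the job done as asked, in the order asked, and still so for the second after the job is handed in, while the arm keeps its last pose, push and grip.
It also fails if it takes over 72 s, if anything falls off the work surface, if the arm or the gripper's body presses on something with over 40 N, if the wrist force passes 120 N, or if a joint passes its speed limit or range.

## Working session

There is one attempt and no reset: what is moved stays moved. The work goes in short steps, Python scripts to look and compute and a tool call to move; the robot and the scene stay as the last step left them, time stands still between calls to the robot, and variables do not carry over. Pictures are saved under pics/ and viewed, at most 13 in all, crops included, and the job is handed in when it is done.

Besides the shell and the picture viewer there is one more tool, called after ">>>" in YAML: its name, and indented under it one key for each argument. servo_tool: Moves the arm, as the interface text tells. Its arguments: {"type":"object","properties":{"steps":{"type":"array"}},"required":["steps"]}

```bash
mkdir -p pics; cat > h.py <<'E'
import numpy as np,cv2
from station import get_obs,viewer,r,models
def cam(n): return viewer.read_camera(n)
def ray(c,rc):
    K=np.array([[c['fx'],0,c['cx']],[0,c['fy'],c['cy']],[0,0,1]],float)
    u=cv2.undistortPoints(np.array([[[rc[1],rc[0]]]],float),K,np.array(c['D'],float))[0,0]
    R=cv2.Rodrigues(np.array(c['rvec'],float))[0];t=np.array(c['tvec'],float).ravel()
    return -R.T@t,R.T@np.array([u[0],u[1],1])
def at(c,rc,z):
    o,d=ray(c,rc);return o+d*(z-o[2])/d[2]
def tri(l):
    A=0;b=0
    for c,rc in l:
        o,d=ray(c,rc);d=d/np.linalg.norm(d);P=np.eye(3)-np.outer(d,d);A=A+P;b=b+P@o
    return np.linalg.solve(A,b)
def proj(c,p):
    K=np.array([[c['fx'],0,c['cx']],[0,c['fy'],c['cy']],[0,0,1]],float)
    q=cv2.projectPoints(np.array([p],float),np.array(c['rvec'],float),np.array(c['tvec'],float),K,np.array(c['D'],float))[0][0,0];return q[::-1]
def save(c,n,box=None,k=1):
    im=c['color'][:,:,::-1]
    if box: im=im[box[0]:box[1],box[2]:box[3]]
    cv2.imwrite('pics/'+n,cv2.resize(im,None,fx=k,fy=k,interpolation=cv2.INTER_CUBIC))
E
python3 - <<'E'
from h import *
a,b=cam('scene'),cam('side')
im=np.vstack([a['color'],b['color']])[:,:,::-1]
cv2.imwrite('pics/a.png',a['color'][:,:,::-1]);cv2.imwrite('pics/b.png',b['color'][:,:,::-1])
for n in ['level_mid','shelf_top','foot_grip','foot','bangle_gold','bangle_silver','watch','ring_box','ring_cone','loupe']:
    for c in (a,b):
        print(n,[(np.round(d['position']).tolist(),round(d['conf'],2),np.round(at(c,d['position'],{'level_mid':.021,'shelf_top':.095,'foot_grip':.125}.get(n,0)),3)[:2].tolist()) for d in models.spot_point(c,n)[:4]])
o=get_obs();print(o['tcp_pos'],o['eef_rot'],r.tips_ahead)
E
```

```text
level_mid [([274.0, 254.0], 0.95, [0.476, -0.294]), ([297.0, 188.0], 0.86, [0.365, -0.433]), ([249.0, 298.0], 0.86, [0.538, -0.171])]
level_mid [([283.0, 363.0], 0.86, [0.482, -0.316]), ([239.0, 342.0], 0.65, [0.544, -0.167]), ([318.0, 441.0], 0.55, [0.543, -0.477])]
shelf_top [([156.0, 357.0], 0.84, [0.55, 0.15])]
shelf_top [([165.0, 280.0], 0.61, [0.56, 0.157])]
foot_grip [([112.0, 379.0], 0.73, [0.539, 0.315])]
foot_grip [([138.0, 255.0], 0.67, [0.568, 0.325]), ([221.0, 378.0], 0.52, [0.563, -0.265])]
foot []
foot [([138.0, 254.0], 0.55, [0.701, 0.6])]
bangle_gold [([274.0, 351.0], 0.61, [0.695, -0.156]), ([305.0, 325.0], 0.27, [0.676, -0.268])]
bangle_gold [([222.0, 379.0], 0.64, [0.699, -0.148])]
bangle_silver [([306.0, 326.0], 0.46, [0.681, -0.269])]
bangle_silver [([245.0, 407.0], 0.67, [0.684, -0.266])]
watch [([215.0, 270.0], 0.81, [0.401, -0.106])]
watch [([259.0, 284.0], 0.83, [0.394, -0.126])]
ring_box [([152.0, 316.0], 0.68, [0.398, 0.174])]
ring_box [([207.0, 234.0], 0.68, [0.399, 0.16])]
ring_cone [([347.0, 244.0], 0.68, [0.556, -0.461])]
ring_cone [([316.0, 440.0], 0.71, [0.562, -0.463])]
loupe [([185.0, 301.0], 0.58, [0.424, 0.033])]
loupe [([224.0, 261.0], 0.68, [0.422, 0.037])]
[0.12526522 0.53555631 0.24367046] [3.60179352e-01 3.12084972e+00 5.94461422e-05] 0.025
```

View pics/a.png

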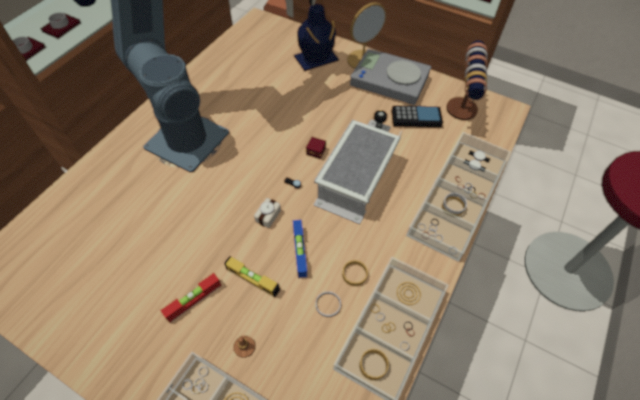

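View pics/b.png

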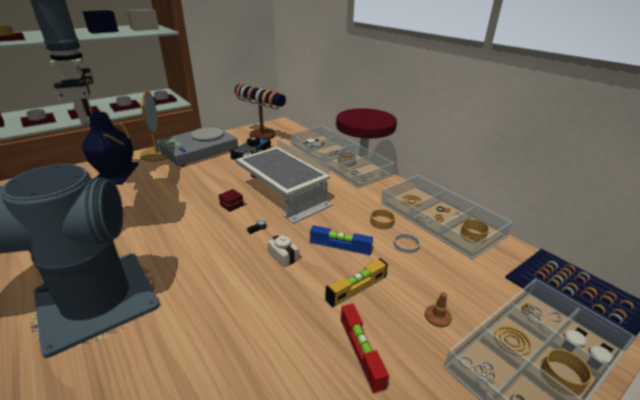

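```bash
python3 - <<'E'
from h import *
from scipy.spatial.transform import Rotation as Ro
a,b=cam('scene'),cam('side')
def spot(n,i):
    return tri([(c,models.spot_point(c,n)[0]['position']) for c in (a,b)])
for n in ['shelf_top','foot_grip']: print(n,np.round(spot(n,0),4))
# level axis from yellow pixels
for c in (a,b):
    h=cv2.cvtColor(c['color'],cv2.COLOR_RGB2HSV)
    m=((h[...,0]>19)&(h[...,0]<28)&(h[...,1]>150)&(h[...,2]>90)).astype(np.uint8)
    n,l,s,ce=cv2.connectedComponentsWithStats(m,connectivity=8)
    print([(s[i].tolist(),ce[i].round().tolist()) for i in range(1,n) if s[i,4]>25])
cv2.imwrite('pics/c.png',np.hstack([cv2.resize(a['color'][115:225,300:420,::-1],None,fx=3.3,fy=3.3,interpolation=2),cv2.resize(a['color'][245:305,215:290,::-1],(396,363),interpolation=2)]))
cv2.imwrite('pics/d.png',np.hstack([cv2.resize(b['color'][130:225,225:345,::-1],(396,314),interpolation=2),cv2.resize(b['color'][250:310,315:395,::-1],(396,314),interpolation=2)]))
w=cam('wrist');R=cv2.Rodrigues(np.array(w['rvec']))[0];o=get_obs();T=Ro.from_rotvec(o['eef_rot']).as_matrix()
print('tool axes',T.round(3).tolist(),'cam in tool',T.T@(-R.T@np.array(w['tvec']).ravel()-o['tcp_pos']),(T.T@R.T).round(3).tolist(),w['fx'])
E
python3 -c "
import cv2,numpy as np
a=cv2.imread('pics/c.png');b=cv2.imread('pics/d.png')
w=min(a.shape[1],b.shape[1]);v=np.vstack([a[:,:w],b[:,:w]]);print(v.shape);cv2.imwrite('pics/e.png',cv2.resize(v,(700,600)) if v.shape[0]>600 else v)"
```

```text
shelf_top [0.5484 0.1339 0.1098]
foot_grip [0.5469 0.295  0.1458]
[([226, 265, 19, 13, 52], [235.0, 270.0]), ([247, 279, 26, 15, 65], [261.0, 286.0])]
[([329, 259, 57, 45, 719], [358.0, 280.0])]
tool axes [[-0.974, 0.228, -0.0], [0.228, 0.974, 0.0], [0.0, 0.0, -1.0]] cam in tool [ 0.06812915 -0.00022182 -0.14285849] [[-0.0, -0.97, -0.245], [1.0, -0.0, 0.0], [-0.001, -0.245, 0.97]] 286.98036675106795
(677, 792, 3)
```

View pics/e.png

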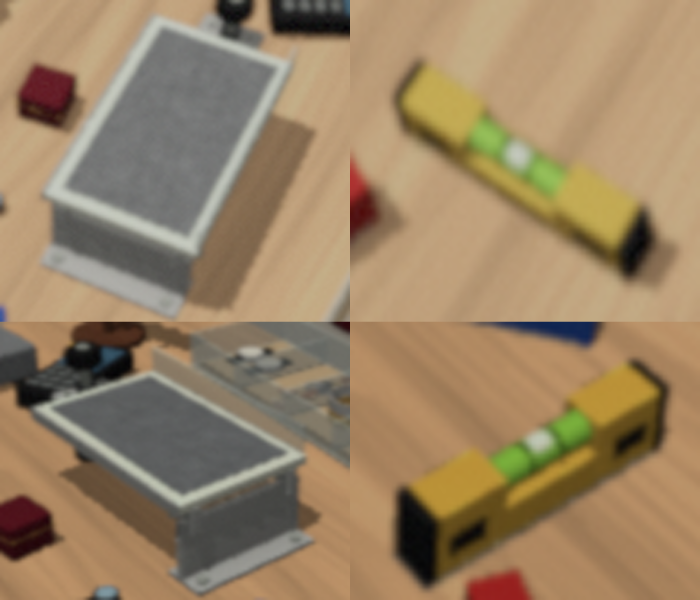

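```bash
python3 - <<'E'
from h import *
a,b=cam('scene'),cam('side')
def A(x,y):return (115+y/2.925,300+x/2.917)
def B(x,y):return (130+(y-322)/2.929,225+x/2.917)
def LA(x,y):return (245+y/5.36,215+(x-350)/4.667)
def LB(x,y):return (250+(y-322)/4.637,315+(x-350)/4.376)
sc=[(50,193),(193,250),(288,68),(157,18)];sd=[(180,500),(302,458),(152,375),(38,410)]
for z in (.095,):
    P=np.array([at(a,A(*p),z) for p in sc]);Q=np.array([at(b,B(*p),z) for p in sd])
    print(P[:,:2].round(4).tolist(),Q[:,:2].round(4).tolist(),P.mean(0),Q.mean(0))
print(np.array([tri([(a,A(*p)),(b,B(*q))]) for p,q in zip(sc,sd)]).round(4))
P=np.array([at(a,LA(*p),.042) for p in [(418,62),(400,97),(622,250),(648,208)]]);Q=np.array([at(b,LB(*p),.042) for p in [(400,490),(440,510),(665,385),(632,362)]])
print(P[:,:2].round(4).tolist(),Q[:,:2].round(4).tolist(),P.mean(0),Q.mean(0))
E
```

```text
[[0.4938, 0.0091], [0.6434, 0.0186], [0.6278, 0.2752], [0.4767, 0.2703]] [[0.4938, 0.0118], [0.6373, 0.0103], [0.619, 0.2675], [0.471, 0.2597]] [0.56040739 0.14328982 0.095     ] [0.55529234 0.13732005 0.095     ]
[[0.4933 0.0098 0.0954]
 [0.6433 0.0198 0.0903]
 [0.6265 0.2809 0.0884]
 [0.4758 0.2733 0.0896]]
[[0.3976, -0.291], [0.4002, -0.3118], [0.5523, -0.3162], [0.553, -0.2911]] [[0.397, -0.2914], [0.4049, -0.3122], [0.5516, -0.3165], [0.5497, -0.2943]] [ 0.47577283 -0.30249911  0.042     ] [ 0.47579945 -0.30361295  0.042     ]
```

>>> servo_tool:
  steps:
    - [-0.1065,-0.1477,0,0,0,-12.1,0.093]
    - [-0.1065,-0.1477,0,0,0,-12.1,0.093]
    - [-0.1065,-0.1477,0,0,0,-12.1,0.093]
    - [-0.1065,-0.1477,0,0,0,-12.1,0.093]
    - [-0.1065,-0.1477,0,0,0,-12.1,0.093]

```text
time: 1.97
tcp_pos: [0.1958, 0.3638, 0.2435]
eef_rot: [0.031, 3.141, -0.003]
ft_force: [1.1, 1.0, 0.2]
finger_gap: 1.005
grasp_force: 0.0
```

>>> servo_tool:
  steps:
    - [-0.0735,-0.1664,0.021,0,0,0,0.093]
    - [-0.0735,-0.1664,0.021,0,0,0,0.093]
    - [-0.0735,-0.1664,0.021,0,0,0,0.093]
    - [-0.0735,-0.1664,0.021,0,0,0,0.093]
    - [-0.0735,-0.1664,0.021,0,0,0,0.093]

```text
time: 2.38
tcp_pos: [0.2665, 0.1962, 0.2224]
eef_rot: [0.033, 3.141, -0.003]
ft_force: [0.3, -0.3, -1.0]
finger_gap: 0.998
grasp_force: 0.0
```

>>> servo_tool:
  steps:
    - [-0.0735,-0.1664,0.021,0,0,0,0.093]
    - [-0.0735,-0.1664,0.021,0,0,0,0.093]
    - [-0.0735,-0.1664,0.021,0,0,0,0.093]
    - [-0.0735,-0.1664,0.021,0,0,0,0.093]
    - [-0.0735,-0.1664,0.021,0,0,0,0.093]

```text
time: 2.8
tcp_pos: [0.3378, 0.0278, 0.2018]
eef_rot: [0.035, 3.14, -0.003]
ft_force: [0.8, 0.8, -0.2]
finger_gap: 0.996
grasp_force: 0.0
```

>>> servo_tool:
  steps:
    - [-0.0735,-0.1664,0.021,0,0,0,0.093]
    - [-0.0735,-0.1664,0.021,0,0,0,0.093]
    - [-0.0735,-0.1664,0.021,0,0,0,0.093]
    - [-0.0735,-0.1664,0.021,0,0,0,0.093]
    - [-0.0735,-0.1664,0.021,0,0,0,0.093]

```text
time: 3.22
tcp_pos: [0.4083, -0.1406, 0.1805]
eef_rot: [0.034, 3.14, -0.004]
ft_force: [1.3, 0.7, 0.9]
finger_gap: 1.001
grasp_force: 0.0
```

Works precisely. Finish the approach and look with the wrist camera.

>>> servo_tool:
  steps:
    - [-0.0735,-0.1624,0.021,0,0,0,0.093]
    - [-0.0735,-0.1624,0.021,0,0,0,0.093]
    - [-0.0735,-0.1624,0.021,0,0,0,0.093]
    - [-0.0735,-0.1624,0.021,0,0,0,0.093]
    - [-0.0735,-0.1624,0.021,0,0,0,0.093]

```text
time: 3.63
tcp_pos: [0.4786, -0.3044, 0.1589]
eef_rot: [0.033, 3.14, -0.004]
ft_force: [-0.2, -0.4, 0.2]
finger_gap: 1.001
grasp_force: 0.0
```

```bash
python3 - <<'E'
from h import *
w=cam('wrist');save(w,'w1.png')
for d in models.spot_point(w,'level_mid')[:3]: print(d,at(w,d['position'],.021))
h=cv2.cvtColor(w['color'],cv2.COLOR_RGB2HSV)
m=((h[...,0]>35)&(h[...,0]<75)&(h[...,1]>120)&(h[...,2]>70)).astype(np.uint8)
n,l,s,ce=cv2.connectedComponentsWithStats(m)
print([(s[i].tolist(),ce[i].round(1).tolist(),at(w,ce[i][::-1],.042).round(4).tolist()) for i in range(1,n) if s[i,4]>25])
print(get_obs()['joints'].round(3),get_obs()['tcp_pos'])
E
```

```text
{'position': [249.4, 454.7], 'conf': 0.89} [ 0.53827889 -0.16656767  0.021     ]
{'position': [189.9, 324.0], 'conf': 0.73} [ 0.47108977 -0.30347794  0.021     ]
{'position': [86.7, 185.3], 'conf': 0.68} [ 0.37111542 -0.42932927  0.021     ]
[([139, 66, 38, 27, 512], [153.1, 78.0], [0.3664, -0.4464, 0.042]), ([178, 78, 30, 26, 467], [193.3, 91.5], [0.3781, -0.4135, 0.042]), ([316, 166, 15, 26, 362], [323.0, 177.6], [0.455, -0.3041, 0.042]), ([317, 202, 14, 25, 295], [323.6, 214.8], [0.4906, -0.3043, 0.042]), ([451, 232, 38, 25, 441], [473.0, 244.7], [0.5241, -0.1593, 0.042])]
[-0.761  0.355  1.619 -0.     1.169 -2.311] [ 0.47733789 -0.30137145  0.15873713]
```

View pics/w1.png

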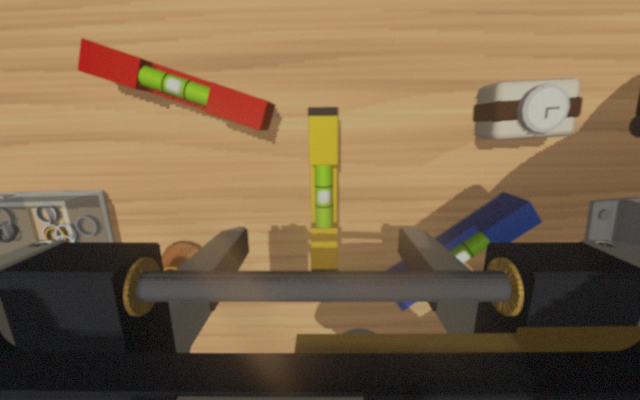

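>>> servo_tool:
  steps:
    - [0.002,0,0.04,0,0,0,0.093]
    - [0.004,0,0.08,0,0,0,0.093]
    - [0.004,0,0.11,0,0,0,0.07]
    - [0.004,0,0.127,0,0,0,0.06]
    - [0.004,0,0.127,0,0,0,0.05]

```text
time: 4.15
tcp_pos: [0.4701, -0.2952, 0.0291]
eef_rot: [-0.028, -3.135, -0.01]
ft_force: [-0.3, -0.2, -0.1]
finger_gap: 0.835
grasp_force: 0.0
```

>>> servo_tool:
  steps:
    - [0,0,0,0,0,0,0]
    - [0,0,0,0,0,0,0]
    - [0,0,0,0,0,0,0]
    - [0,0,0,0,0,0,0]
    - [0,0,0,0,0,0,0]

```text
time: 4.57
tcp_pos: [0.4736, -0.2999, 0.0341]
eef_rot: [0.029, 3.14, -0.003]
ft_force: [-0.0, -0.1, -0.0]
finger_gap: 0.478
grasp_force: 0.0
```

>>> servo_tool:
  steps:
    - [0,0,0,0,0,0,0]
    - [0,0,0,0,0,0,0]
    - [0,0,0,0,0,0,0]
    - [0,0,0,0,0,0,0]
    - [0,0,0,0,0,0,0]

```text
time: 4.98
tcp_pos: [0.4734, -0.3003, 0.0333]
eef_rot: [0.029, 3.14, -0.003]
ft_force: [-0.8, -2.8, 4.2]
finger_gap: 0.276
grasp_force: 30.0
```

>>> servo_tool:
  steps:
    - [0,0,0,0,0,0,0]
    - [0,0,-0.01,0,0,0,0]
    - [0,0,-0.03,0,0,0,0]
    - [0,0,-0.06,0,0,0,0]
    - [0,0,-0.1,0,0,0,0]

```text
time: 5.4
tcp_pos: [0.4706, -0.2968, 0.1305]
eef_rot: [-0.03, -3.135, -0.011]
ft_force: [0.6, -0.4, -3.3]
finger_gap: 0.276
grasp_force: 30.0
```

```bash
python3 - <<'E'
from h import *
from scipy.spatial.transform import Rotation as Ro
for i in range(3):
    w=cam('wrist');o=get_obs();T=Ro.from_rotvec(o['eef_rot']).as_matrix()
    print(o['tcp_pos'].round(4),np.degrees(np.arctan2(T[1,0],T[0,0])).round(2),o['joints'].round(3),o['ft_force'],o['grasp_force'],o['finger_gap'])
h=cv2.cvtColor(w['color'],cv2.COLOR_RGB2HSV)
m=((h[...,0]>35)&(h[...,0]<75)&(h[...,1]>120)&(h[...,2]>70)).astype(np.uint8)
n,l,s,ce=cv2.connectedComponentsWithStats(m)
print([(s[i].tolist(),at(w,ce[i][::-1],.143).round(4).tolist()) for i in range(1,n) if s[i,4]>25])
save(w,'w2.png')
E
```

```text
[ 0.4748 -0.3004  0.1404] 178.95 [-7.630e-01  3.650e-01  1.653e+00  1.000e-03  1.117e+00 -2.316e+00] [ 1.23544785 -2.46958085  2.80274895] 29.995019137859344 0.27677090719527864
[ 0.4755 -0.3012  0.1384] 178.94 [-7.630e-01  3.670e-01  1.656e+00  1.000e-03  1.109e+00 -2.316e+00] [ 1.21166249 -0.76789692 -2.53659657] 29.9946990609169 0.27935364774206684
[ 0.4743 -0.3001  0.1355] 178.94 [-7.630e-01  3.700e-01  1.660e+00  1.000e-03  1.107e+00 -2.316e+00] [ 0.42470567 -0.56842209 -3.13910528] 29.994612336158752 0.2791556351169183
[([121, 63, 76, 42, 1195], [0.3863, -0.3744, 0.143]), ([309, 210, 29, 37, 958], [0.4564, -0.3006, 0.143]), ([478, 242, 22, 19, 241], [0.4713, -0.2146, 0.143]), ([309, 248, 29, 24, 348], [0.4727, -0.3019, 0.143]), ([309, 302, 29, 14, 354], [0.5035, -0.3017, 0.143])]
```

View pics/w2.png

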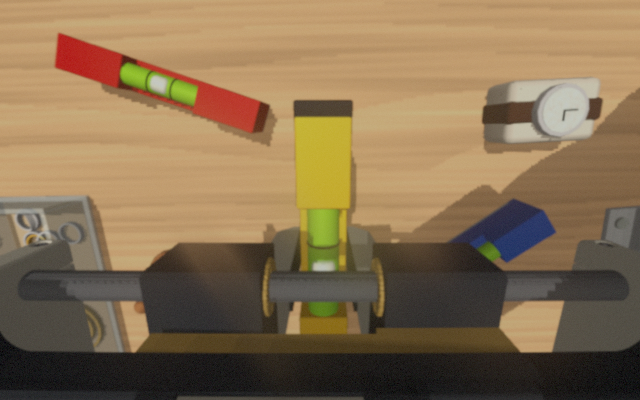

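>>> servo_tool:
  steps:
    - [-0.005,0.0295,-0.01,0,0,5.6,0]
    - [-0.0101,0.059,-0.02,0,0,11.3,0]
    - [-0.0152,0.0885,-0.02,0,0,17,0]
    - [-0.0202,0.118,-0.02,0,0,22.6,0]
    - [-0.0253,0.1475,-0.02,0,0,28.3,0]

```text
time: 5.97
tcp_pos: [0.4995, -0.15, 0.1506]
eef_rot: [-0.804, -3.033, -0.003]
ft_force: [0.7, 0.6, -3.0]
finger_gap: 0.273
grasp_force: 30.0
```

>>> servo_tool:
  steps:
    - [0.0095,0.0284,-0.01,0,0,5.6,0]
    - [0.019,0.0567,-0.02,0,0,11.3,0]
    - [0.0286,0.0851,-0.02,0,0,17,0]
    - [0.0382,0.1134,-0.02,0,0,22.6,0]
    - [0.0477,0.1418,-0.02,0,0,28.3,0]

```text
time: 6.38
tcp_pos: [0.5273, -0.0033, 0.1706]
eef_rot: [-1.52, -2.744, 0.001]
ft_force: [0.0, 0.3, -3.9]
finger_gap: 0.277
grasp_force: 30.0
```

>>> servo_tool:
  steps:
    - [0.0218,0.0205,-0.01,0,0,5.6,0]
    - [0.0437,0.0409,-0.02,0,0,11.3,0]
    - [0.0655,0.0614,-0.02,0,0,17,0]
    - [0.0874,0.0818,-0.02,0,0,22.6,0]
    - [0.1092,0.1023,-0.02,0,0,28.3,0]

```text
time: 6.8
tcp_pos: [0.5553, 0.1432, 0.1904]
eef_rot: [-2.145, -2.29, 0.005]
ft_force: [0.3, -0.3, -3.6]
finger_gap: 0.277
grasp_force: 30.0
```

```bash
python3 - <<'E'
from h import *
from scipy.spatial.transform import Rotation as Ro
for i in range(4):
    w=cam('wrist');o=get_obs();T=Ro.from_rotvec(o['eef_rot']).as_matrix()
    print(o['tcp_pos'].round(4),np.degrees(np.arctan2(T[1,0],T[0,0])).round(2),o['joints'].round(3),o['finger_gap'])
for n,z in(('shelf_top',.095),('foot_grip',.125)):
    print(n,[(d,at(w,d['position'],z)) for d in models.spot_point(w,n)[:2]])
save(w,'w3.png')
E
```

```text
[0.5559 0.1484 0.1903] 93.41 [0.064 0.345 1.549 0.005 1.251 0.003] 0.2778370229562886
[0.5555 0.1459 0.1901] 94.07 [ 0.061  0.344  1.551  0.003  1.251 -0.011] 0.27971695767357885
[0.5553 0.1437 0.1901] 94.25 [ 5.900e-02  3.440e-01  1.552e+00  1.000e-03  1.251e+00 -1.600e-02] 0.27411166923382796
[0.5553 0.1423 0.1903] 94.23 [ 0.057  0.343  1.552 -0.     1.251 -0.017] 0.27851336732054344
shelf_top []
foot_grip [({'position': [153.0, 189.5], 'conf': 0.34}, array([0.4545218 , 0.18642377, 0.125     ]))]
```

View pics/w3.png

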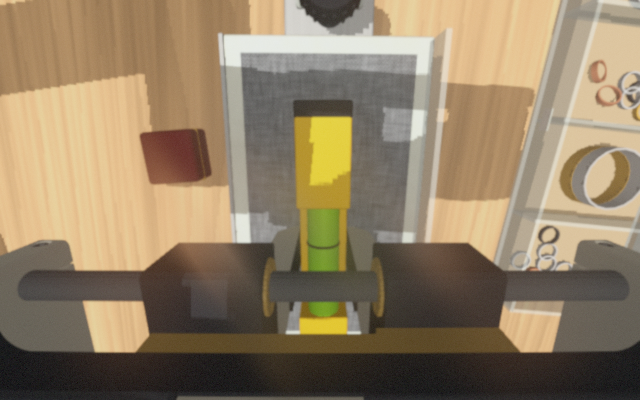

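```bash
python3 - <<'E'
from h import *
w=cam('wrist')
o=get_obs();print(o['tcp_pos'])
for n,rc,z in [('cornL',(36,222),.094),('cornR',(40,434),.094),('L2',(200,229),.094),('feltL',(53,241),.094),('feltR',(53,417),.094),('capL',(101,295),.199),('capR',(101,352),.199),('capbL',(116,295),.199),('capbR',(116,351),.199),('fL2',(240,246),.094),('fR2',(240,413),.094)]:
    print(n,at(w,rc,z).round(4))
E
```

```text
[0.55618709 0.14059628 0.19154301]
cornL [0.4689 0.2703 0.094 ]
cornR [0.6296 0.2788 0.094 ]
L2 [0.4734 0.142  0.094 ]
feltL [0.4834 0.2594 0.094 ]
feltR [0.618  0.2689 0.094 ]
capL [0.5372 0.219  0.199 ]
capR [0.5626 0.2208 0.199 ]
capbL [0.5375 0.2125 0.199 ]
capbR [0.5628 0.2143 0.199 ]
fL2 [0.4882 0.106  0.094 ]
fR2 [0.6373 0.1168 0.094 ]
```

>>> servo_tool:
  steps:
    - [0,0.001,0.02,0,0,0.9,0]
    - [0,0.001,0.04,0,0,0.9,0]
    - [0,0.001,0.052,0,0,0.9,0]
    - [0,0.001,0.057,0,0,0.9,0]
    - [0,0.001,0.058,0,0,0.9,0]

```text
time: 7.57
tcp_pos: [0.5571, 0.1405, 0.1333]
eef_rot: [-2.16, -2.279, 0.003]
ft_force: [0.2, -0.1, -2.4]
finger_gap: 0.28
grasp_force: 30.0
```

>>> servo_tool:
  steps:
    - [0,0,0,0,0,0,0]
    - [0,0,0.0005,0,0,0,0]
    - [0,0,0.001,0,0,0,0]
    - [0,0,0.0015,0,0,0,0]
    - [0,0,0.002,0,0,0,0]

```text
time: 7.98
tcp_pos: [0.5583, 0.1417, 0.1333]
eef_rot: [2.159, 2.281, 0.001]
ft_force: [0.1, 0.2, -2.8]
finger_gap: 0.279
grasp_force: 30.0
```

>>> servo_tool:
  steps:
    - [0,0,0.0005,0,0,0,0]
    - [0,0,0.001,0,0,0,0]
    - [0,0,0.001,0,0,0,0]
    - [0,0,0.001,0,0,0,0]

```text
time: 8.32
tcp_pos: [0.558, 0.1417, 0.1316]
eef_rot: [-2.16, -2.281, 0.0]
ft_force: [0.6, 1.0, -3.2]
finger_gap: 0.279
grasp_force: 30.0
```

>>> servo_tool:
  steps:
    - [0,0,0.0005,0,0,0,0]
    - [0,0,0.001,0,0,0,0]
    - [0,0,0.001,0,0,0,0]

```text
time: 8.57
tcp_pos: [0.5579, 0.1416, 0.1305]
eef_rot: [-2.16, -2.281, 0.0]
ft_force: [0.2, -0.4, -3.4]
finger_gap: 0.279
grasp_force: 30.0
```

>>> servo_tool:
  steps:
    - [0,0,0.0005,0,0,0,0]
    - [0,0,0.001,0,0,0,0]
    - [0,0,0.001,0,0,0,0]

```text
time: 8.82
tcp_pos: [0.5579, 0.1416, 0.1295]
eef_rot: [-2.16, -2.281, 0.0]
ft_force: [-0.5, -0.0, -3.3]
finger_gap: 0.281
grasp_force: 30.0
```

>>> servo_tool:
  steps:
    - [0,0,0.0005,0,0,0,0]
    - [0,0,0.001,0,0,0,0]
    - [0,0,0.001,0,0,0,0]

```text
time: 9.07
tcp_pos: [0.5579, 0.1416, 0.1285]
eef_rot: [-2.16, -2.281, 0.0]
ft_force: [0.3, 0.3, -2.7]
finger_gap: 0.281
grasp_force: 30.0
```

>>> servo_tool:
  steps:
    - [0,0,0.0005,0,0,0,0]
    - [0,0,0.001,0,0,0,0]
    - [0,0,0.001,0,0,0,0]

```text
time: 9.32
tcp_pos: [0.5581, 0.1417, 0.128]
eef_rot: [2.16, 2.281, 0.0]
ft_force: [-1.5, 0.2, -0.9]
finger_gap: 0.277
grasp_force: 30.0
```

>>> servo_tool:
  steps:
    - [0,0,0.0005,0,0,0,0]
    - [0,0,0.001,0,0,0,0]
    - [0,0,0.001,0,0,0,0]

```text
time: 9.57
tcp_pos: [0.5582, 0.1418, 0.1277]
eef_rot: [2.159, 2.281, 0.001]
ft_force: [-2.7, 0.6, 5.6]
finger_gap: 0.282
grasp_force: 30.0
```

>>> servo_tool:
  steps:
    - [0,0,0,0,0,0,0.093]
    - [0,0,0,0,0,0,0.093]
    - [0,0,0,0,0,0,0.093]
    - [0,0,0,0,0,0,0.093]
    - [0,0,0,0,0,0,0.093]

```text
time: 9.98
tcp_pos: [0.558, 0.1416, 0.1265]
eef_rot: [-2.16, -2.281, 0.0]
ft_force: [-0.5, 0.7, 0.8]
finger_gap: 0.585
grasp_force: 0.0
```

>>> servo_tool:
  steps:
    - [0,0,-0.01,0,0,0,0.093]
    - [0,0,-0.04,0,0,0,0.093]
    - [0,0,-0.08,0,0,0,0.093]
    - [0,0,-0.11,0,0,0,0.093]
    - [0,0,-0.12,0,0,0,0.093]

```text
time: 10.4
tcp_pos: [0.5603, 0.1418, 0.2529]
eef_rot: [2.155, 2.277, 0.01]
ft_force: [1.3, 0.1, 0.5]
finger_gap: 0.947
grasp_force: 0.0
```

```bash
python3 - <<'E'
from h import *
for i in range(12): w=cam('wrist')
o=get_obs();print(o['time'],o['tcp_pos'],o['joints'])
save(w,'w4.png')
E
```

```text
11.0 [0.55774095 0.14161168 0.24584496] [ 5.48965455e-02  3.03728753e-01  1.46786810e+00 -1.28926415e-05
  1.37143814e+00  1.97638836e-04]
```

View pics/w4.png

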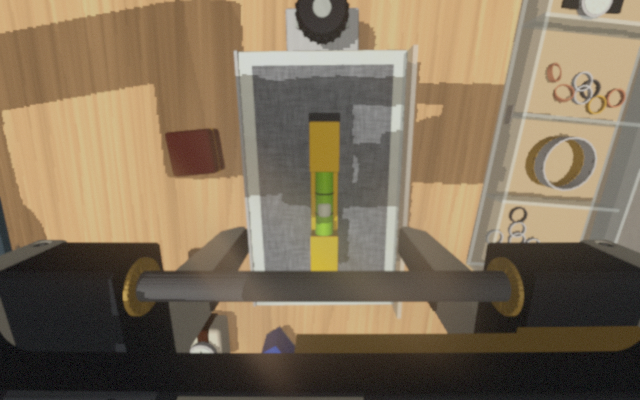

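```bash
cat >> h.py <<'E'
def profile(w,L,u,z=.137):
    # saturation & value along the vial, s in mm from L along u
    s=np.arange(-36,36.1,1.5);h=cv2.cvtColor(w['color'],cv2.COLOR_RGB2HSV).astype(np.float32)
    pts=np.array([proj(w,[L[0]+u[0]*x/1e3,L[1]+u[1]*x/1e3,z]) for x in s],np.float32)
    g=cv2.remap(h,pts[:,1].reshape(1,-1),pts[:,0].reshape(1,-1),cv2.INTER_LINEAR)[0]
    return [(float(x),*map(int,v)) for x,v in zip(s,g)]
E
python3 - <<'E'
from h import *
w=cam('wrist');h=cv2.cvtColor(w['color'],cv2.COLOR_RGB2HSV)
for rr in range(164,246,2): print(rr,h[rr,321:327].mean(0).round().tolist(),end=' ')
print()
for rc in [(114,309),(114,340),(122,324),(172,324),(236,324),(271,324)]: print(rc,at(w,rc,.137).round(4))
print('knob',[(n,at(w,rc,.135).round(4)) for n,rc in [('c',(14,323)),('l',(14,296)),('r',(14,350))]])
print([(d['position'],at(w,d['position'],.125)) for d in models.spot_point(w,'foot_grip')])
E
```

```text
164 [22.0, 185.0, 161.0] 166 [22.0, 185.0, 161.0] 168 [22.0, 186.0, 160.0] 170 [22.0, 184.0, 157.0] 172 [35.0, 180.0, 132.0] 174 [40.0, 182.0, 141.0] 176 [40.0, 178.0, 142.0] 178 [41.0, 176.0, 142.0] 180 [40.0, 176.0, 141.0] 182 [40.0, 174.0, 142.0] 184 [40.0, 175.0, 141.0] 186 [41.0, 174.0, 140.0] 188 [40.0, 172.0, 142.0] 190 [41.0, 170.0, 141.0] 192 [40.0, 167.0, 136.0] 194 [39.0, 134.0, 95.0] 196 [40.0, 164.0, 136.0] 198 [40.0, 162.0, 141.0] 200 [40.0, 160.0, 141.0] 202 [40.0, 143.0, 141.0] 204 [33.0, 53.0, 142.0] 206 [26.0, 35.0, 154.0] 208 [26.0, 34.0, 156.0] 210 [28.0, 34.0, 156.0] 212 [27.0, 36.0, 156.0] 214 [27.0, 36.0, 155.0] 216 [33.0, 57.0, 145.0] 218 [39.0, 130.0, 141.0] 220 [39.0, 140.0, 140.0] 222 [40.0, 142.0, 150.0] 224 [40.0, 157.0, 189.0] 226 [40.0, 159.0, 192.0] 228 [40.0, 156.0, 192.0] 230 [40.0, 155.0, 192.0] 232 [40.0, 154.0, 192.0] 234 [39.0, 154.0, 188.0] 236 [26.0, 150.0, 175.0] 238 [25.0, 158.0, 196.0] 240 [25.0, 160.0, 197.0] 242 [25.0, 158.0, 197.0] 244 [25.0, 159.0, 198.0] 
(114, 309) [0.5409 0.2195 0.137 ]
(114, 340) [0.567  0.2209 0.137 ]
(122, 324) [0.5539 0.2137 0.137 ]
(172, 324) [0.5563 0.1711 0.137 ]
(236, 324) [0.5596 0.111  0.137 ]
(271, 324) [0.5616 0.075  0.137 ]
knob [('c', array([0.5486, 0.2959, 0.135 ])), ('l', array([0.5273, 0.2948, 0.135 ])), ('r', array([0.5698, 0.2971, 0.135 ]))]
[([13.2, 321.5], array([0.54711018, 0.29984216, 0.125     ]))]
```

>>> servo_tool:
  steps:
    - [0.03,-0.0008,0,0,0,0,0.093]
    - [0.07,-0.0008,0,0,0,0,0.093]
    - [0.11,-0.0008,0,0,0,0,0.093]
    - [0.145,-0.0008,0,0,0,0,0.093]
    - [0.1547,-0.0008,0.01,0,0,0,0.093]

```text
time: 11.52
tcp_pos: [0.5488, 0.3012, 0.2384]
eef_rot: [2.156, 2.285, 0.008]
ft_force: [-0.6, -0.8, 0.2]
finger_gap: 1.0
grasp_force: 0.0
```

>>> servo_tool:
  steps:
    - [0,0,0.02,0,0,0,0.093]
    - [0,0,0.05,0,0,0,0.093]
    - [0,0,0.08,0,0,0,0.08]
    - [0,0,0.1,0,0,0,0.07]
    - [0,0,0.105,0,0,0,0.06]

```text
time: 11.93
tcp_pos: [0.5462, 0.2948, 0.1271]
eef_rot: [-2.157, -2.279, 0.011]
ft_force: [0.4, -1.2, -0.3]
finger_gap: 0.836
grasp_force: 0.0
```

>>> servo_tool:
  steps:
    - [0,0,0,0,0,0,0]
    - [0,0,0,0,0,0,0]
    - [0,0,0,0,0,0,0]
    - [0,0,0,0,0,0,0]
    - [0,0,0,0,0,0,0]

```text
time: 12.35
tcp_pos: [0.5493, 0.2962, 0.1332]
eef_rot: [2.159, 2.281, 0.003]
ft_force: [-10.1, 0.2, 7.4]
finger_gap: 0.474
grasp_force: 5.5
```

>>> servo_tool:
  steps:
    - [0,0,0,0,0,0,0]
    - [0,0,0,0,0,0,0]
    - [0,0,0,0,0,0,0]

```text
time: 12.6
tcp_pos: [0.548, 0.2961, 0.133]
eef_rot: [-2.159, -2.281, 0.0]
ft_force: [-4.5, -1.1, 5.4]
finger_gap: 0.447
grasp_force: 30.0
```

```bash
python3 - <<'E'
from h import *
o=get_obs();print(o)
E
```

```text
{'time': 12.6, 'joints': array([3.16438385e-01, 4.75514266e-01, 1.49700301e+00, 3.79410991e-04,
       1.16958962e+00, 2.61357358e-01]), 'qd': array([ 3.78381155e-05, -1.46399997e-03,  2.67554800e-04,  7.80788384e-04,
        5.72614520e-04, -2.79059745e-04]), 'effort': array([-8.82095341e-01, -5.06218064e+01, -2.66539961e+01, -1.56879695e-01,
       -1.59475889e+00,  1.10700712e-02]), 'tcp_pos': array([0.54797751, 0.29614477, 0.13301978]), 'eef_rot': array([-2.15921680e+00, -2.28120994e+00,  4.48843787e-04]), 'ft_force': array([-4.48892851, -1.1084624 ,  5.42984106]), 'wrist_torque': array([-0.24017742,  0.85644823,  0.00276671]), 'grasp_force': 30.001098811626434, 'finger_gap': 0.44673101617389277}
```

>>> servo_tool:
  steps:
    - [0,0,0,0,0,3,0]
    - [0,0,0,0,0,9,0]
    - [0,0,0,0,0,15,0]
    - [0,0,0,0,0,21,0]
    - [0,0,0,0,0,27,0]

```text
time: 13.02
tcp_pos: [0.5465, 0.2964, 0.133]
eef_rot: [-2.635, -1.707, 0.004]
ft_force: [-9.9, -0.3, 8.2]
finger_gap: 0.446
grasp_force: 30.0
```

>>> servo_tool:
  steps:
    - [0,0,0,0,0,6,0]
    - [0,0,0,0,0,12,0]
    - [0,0,0,0,0,18,0]
    - [0,0,0,0,0,24,0]
    - [0,0,0,0,0,30,0]

```text
time: 13.43
tcp_pos: [0.5453, 0.2974, 0.133]
eef_rot: [-2.986, -0.967, 0.007]
ft_force: [-13.1, 3.2, 10.0]
finger_gap: 0.448
grasp_force: 30.0
```

>>> servo_tool:
  steps:
    - [0,0,0,0,0,6,0]
    - [0,0,0,0,0,12,0]
    - [0,0,0,0,0,18,0]
    - [0,0,0,0,0,24,0]
    - [0,0,0,0,0,30,0]

```text
time: 13.85
tcp_pos: [0.5447, 0.2989, 0.133]
eef_rot: [-3.133, -0.162, 0.009]
ft_force: [-13.6, 9.0, 9.5]
finger_gap: 0.444
grasp_force: 30.0
```

>>> servo_tool:
  steps:
    - [0,0,0,0,0,6,0]
    - [0,0,0,0,0,12,0]
    - [0,0,0,0,0,18,0]
    - [0,0,0,0,0,24,0]
    - [0,0,0,0,0,30,0]

```text
time: 14.27
tcp_pos: [0.5449, 0.3005, 0.133]
eef_rot: [-3.067, 0.654, 0.01]
ft_force: [-12.2, 14.7, 7.4]
finger_gap: 0.443
grasp_force: 30.0
```

>>> servo_tool:
  steps:
    - [0,0,0,0,0,6,0]
    - [0,0,0,0,0,12,0]
    - [0,0,0,0,0,17,0]
    - [0,0,0,0,0,20,0]
    - [0,0,0,0,0,20,0]

```text
time: 14.68
tcp_pos: [0.5455, 0.3014, 0.1331]
eef_rot: [-2.907, 1.174, 0.01]
ft_force: [-10.2, 16.9, 5.9]
finger_gap: 0.443
grasp_force: 30.0
```

```bash
python3 - <<'E'
from h import *
from scipy.spatial.transform import Rotation as Ro
for i in range(14): w=cam('wrist')
o=get_obs();T=Ro.from_rotvec(o['eef_rot']).as_matrix();print(o['time'],o['joints'],np.degrees(np.arctan2(T[1,0],T[0,0])),o['ft_force'],o['finger_gap'])
save(w,'w5.png')
for p in [[.5567,.141,.137]]:print(proj(w,p))
E
```

```text
15.3833 [0.32098264 0.47537298 1.4971298  0.00966409 1.16998944 2.6525411 ] -43.80392757050496 [-11.14303741  15.33190037   6.35762199] 0.44488122483628106
[  3.46288569 574.77139022]
```

View pics/w5.png

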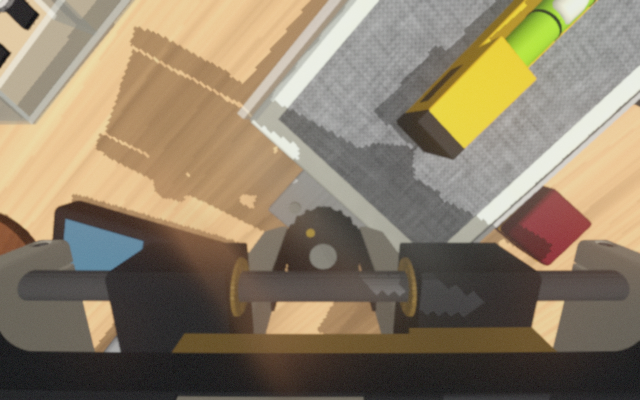

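>>> servo_tool:
  steps:
    - [0,0,0,0,0,0,0.065]
    - [0,0,0,0,0,0,0.065]
    - [0,0,0,0,0,0,0.065]
    - [0,0,0,0,0,0,0.065]
    - [0,0,-0.02,0,0,0,0.065]

```text
time: 15.8
tcp_pos: [0.5467, 0.2947, 0.148]
eef_rot: [2.909, -1.173, -0.009]
ft_force: [0.4, -0.5, -0.5]
finger_gap: 0.693
grasp_force: 0.0
```

>>> servo_tool:
  steps:
    - [0,0,-0.04,0,0,0,0.08]
    - [0,0,-0.08,0,0,0,0.08]
    - [0,0,-0.09,0,0,0,0.08]

```text
time: 16.05
tcp_pos: [0.5516, 0.2963, 0.2487]
eef_rot: [-2.908, 1.172, -0.013]
ft_force: [0.6, 0.8, 1.3]
finger_gap: 0.845
grasp_force: 0.0
```

>>> servo_tool:
  steps:
    - [0.023,0.021,0,0,0,-6.7,0.08]
    - [0.046,0.042,0,0,0,-13.4,0.08]
    - [0.07,0.064,0,0,0,-20.1,0.08]
    - [0.093,0.085,0,0,0,-26.8,0.08]
    - [0.1141,0.106,0,0,0,-33.5,0.08]

```text
time: 16.47
tcp_pos: [0.5577, 0.1384, 0.2416]
eef_rot: [3.129, -0.276, 0.001]
ft_force: [0.3, -0.7, 0.1]
finger_gap: 0.863
grasp_force: 0.0
```

>>> servo_tool:
  steps:
    - [0,0,0,0,0,-6,0.08]
    - [0,0,0,0,0,-11,0.08]
    - [0,0,0,0,0,-13.6,0.08]
    - [0,0,0,0,0,-13.6,0.08]
    - [0,0,0,0,0,-13.6,0.08]

```text
time: 16.88
tcp_pos: [0.5577, 0.14, 0.2415]
eef_rot: [3.14, 0.085, -0.0]
ft_force: [-0.1, -0.2, -0.1]
finger_gap: 0.862
grasp_force: 0.0
```

```bash
python3 - <<'E'
from h import *
from scipy.spatial.transform import Rotation as Ro
for i in range(4): w=cam('wrist')
o=get_obs();T=Ro.from_rotvec(o['eef_rot']).as_matrix();print(o['time'],o['tcp_pos'],o['joints'],np.degrees(np.arctan2(T[1,0],T[0,0])),o['finger_gap'])
save(w,'w6.png')
print(profile(w,(.557,.141),(-.055,.998)))
E
```

```text
17.0833 [0.55752048 0.14063303 0.24156125] [ 5.32288234e-02  3.04829612e-01  1.47691830e+00 -8.46645111e-05
  1.35993296e+00  1.56831143e+00] 3.1931762923232023 0.860072639814557
[(-36.0, 26, 170, 208), (-34.5, 26, 170, 208), (-33.0, 26, 173, 208), (-31.5, 26, 172, 206), (-30.0, 30, 168, 191), (-28.5, 38, 174, 206), (-27.0, 39, 171, 209), (-25.5, 39, 171, 209), (-24.0, 39, 172, 209), (-22.5, 39, 173, 208), (-21.0, 39, 170, 210), (-19.5, 39, 172, 209), (-18.0, 39, 173, 198), (-16.5, 40, 169, 156), (-15.0, 40, 165, 145), (-13.5, 40, 166, 144), (-12.0, 40, 167, 143), (-10.5, 40, 154, 127), (-9.0, 39, 139, 104), (-7.5, 40, 159, 137), (-6.0, 40, 130, 143), (-4.5, 33, 53, 149), (-3.0, 27, 32, 158), (-1.5, 26, 32, 161), (0.0, 26, 33, 160), (1.5, 26, 31, 159), (3.0, 26, 32, 157), (4.5, 27, 33, 156), (6.0, 29, 34, 150), (7.5, 37, 69, 140), (9.0, 39, 132, 124), (10.5, 38, 135, 111), (12.0, 40, 148, 136), (13.5, 40, 150, 139), (15.0, 40, 149, 139), (16.5, 40, 149, 138), (18.0, 39, 151, 137), (19.5, 40, 146, 139), (21.0, 39, 149, 136), (22.5, 39, 152, 136), (24.0, 40, 149, 137), (25.5, 40, 146, 138), (27.0, 39, 148, 136), (28.5, 39, 147, 136), (30.0, 34, 140, 127), (31.5, 22, 151, 142), (33.0, 21, 160, 150), (34.5, 21, 159, 151), (36.0, 21, 159, 150)]
```

View pics/w6.png

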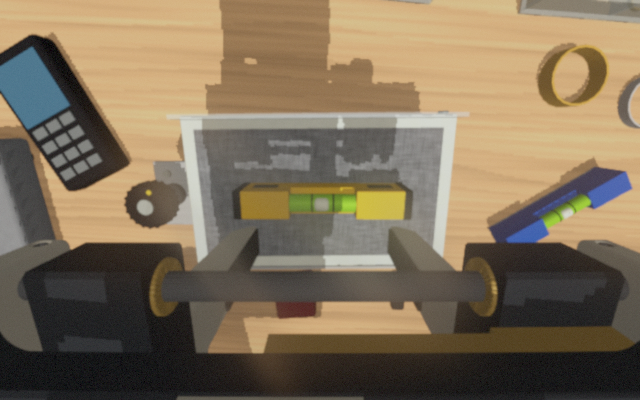

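>>> servo_tool:
  steps:
    - [0,0,0.015,0,0,0,0.075]
    - [0,0,0.035,0,0,0,0.075]
    - [0,0,0.045,0,0,0,0.075]
    - [0,0,0.05,0,0,0,0.075]
    - [0,0,0.05,0,0,0,0.075]

```text
time: 17.5
tcp_pos: [0.5568, 0.1406, 0.1904]
eef_rot: [3.14, 0.088, -0.004]
ft_force: [-0.3, -0.5, 0.7]
finger_gap: 0.805
grasp_force: 0.0
```

```bash
cat >> h.py <<'E'
def bub(w,L,u,z=.137):
    s=np.arange(-34,34.01,.25);S=0;V=0
    v=np.array([-u[1],u[0]])
    for e in (-3,-1.5,0,1.5,3):
        pts=np.array([proj(w,[L[0]+u[0]*x/1e3+v[0]*e/1e3,L[1]+u[1]*x/1e3+v[1]*e/1e3,z]) for x in s],np.float32)
        g=cv2.remap(cv2.cvtColor(w['color'],cv2.COLOR_RGB2HSV).astype(np.float32),pts[:,1].reshape(1,-1),pts[:,0].reshape(1,-1),1)[0]
        S=S+g[:,1]/5;V=V+g[:,0]/5
    m=(S<95)&(abs(s)<24);b=s[m]
    gr=s[V>33];val=cv2.cvtColor(w['color'],cv2.COLOR_RGB2HSV)[...,2].astype(np.float32)
    pts=np.array([proj(w,[L[0]+u[0]*x/1e3,L[1]+u[1]*x/1e3,z]) for x in s],np.float32)
    vv=cv2.remap(val,pts[:,1].reshape(1,-1),pts[:,0].reshape(1,-1),1)[0]
    l=[s[k][np.argmin(vv[k])] for k in ((s>-13)&(s<-6),(s>6)&(s<13))]
    return dict(bub=(b.min(),b.max()),vial=(gr.min(),gr.max()),lines=l)
E
python3 - <<'E'
from h import *
for i in range(3): w=cam('wrist');print(bub(w,(.557,.141),(-.055,.998)))
o=get_obs();print(o['time'],o['tcp_pos'],o['ft_force'],o['finger_gap'],proj(w,(.557,.141,.137)))
save(w,'w7.png',(120,300,160,480),2)
E
```

```text
{'bub': (np.float64(-5.25), np.float64(7.5)), 'vial': (np.float64(-29.75), np.float64(30.0)), 'lines': [np.float64(-9.5), np.float64(9.75)]}
{'bub': (np.float64(-5.25), np.float64(7.5)), 'vial': (np.float64(-29.5), np.float64(30.0)), 'lines': [np.float64(-9.25), np.float64(9.75)]}
{'bub': (np.float64(-5.0), np.float64(7.5)), 'vial': (np.float64(-29.5), np.float64(30.0)), 'lines': [np.float64(-9.25), np.float64(9.75)]}
17.65 [0.55812543 0.14063523 0.19251827] [ 0.24825158 -0.28644383 -0.84132454] 0.8062145946066815 [223.77485232 322.51331743]
```

View pics/w7.png

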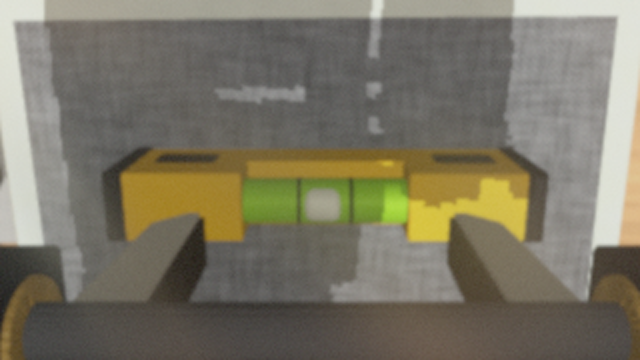

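>>> servo_tool:
  steps:
    - [0,0,-0.02,0,0,0,0.065]
    - [0,-0.02,-0.05,0,0,0,0.065]
    - [0,-0.06,-0.05,0,0,0,0.065]
    - [0,-0.1,-0.05,0,0,0,0.065]
    - [-0.001,-0.135,-0.05,0,0,0,0.065]

```text
time: 18.07
tcp_pos: [0.5496, 0.2772, 0.2439]
eef_rot: [-3.139, -0.087, -0.006]
ft_force: [0.1, -1.0, 0.9]
finger_gap: 0.704
grasp_force: 0.0
```

>>> servo_tool:
  steps:
    - [0,-0.0207,0,0,0,0,0.065]
    - [0,-0.0207,0.03,0,0,0,0.065]
    - [0,-0.0207,0.065,0,0,0,0.065]
    - [0,-0.0207,0.095,0,0,0,0.065]
    - [0,-0.0207,0.109,0,0,0,0.065]

```text
time: 18.48
tcp_pos: [0.5461, 0.2958, 0.1296]
eef_rot: [3.139, 0.09, -0.006]
ft_force: [-0.2, -1.0, -0.1]
finger_gap: 0.7
grasp_force: 0.0
```

>>> servo_tool:
  steps:
    - [0,0,0,0,0,0,0.05]
    - [0,0,0,0,0,0,0]
    - [0,0,0,0,0,0,0]
    - [0,0,0,0,0,0,0]
    - [0,0,0,0,0,0,0]

```text
time: 18.9
tcp_pos: [0.549, 0.2993, 0.1348]
eef_rot: [-3.134, -0.088, -0.007]
ft_force: [1.2, 10.9, -4.3]
finger_gap: 0.447
grasp_force: 30.0
```

>>> servo_tool:
  steps:
    - [0,0,0,0,0,0,0]
    - [0,0,0,0,0,0,0]

```text
time: 19.07
tcp_pos: [0.549, 0.2993, 0.1348]
eef_rot: [-3.134, -0.088, -0.007]
ft_force: [1.3, 10.6, -4.4]
finger_gap: 0.444
grasp_force: 30.0
```

>>> servo_tool:
  steps:
    - [0,0,0,0,0,-4,0]
    - [0,0,0,0,0,-9,0]
    - [0,0,0,0,0,-14,0]
    - [0,0,0,0,0,-18,0]
    - [0,0,0,0,0,-21,0]

```text
time: 19.48
tcp_pos: [0.5489, 0.2997, 0.1349]
eef_rot: [-3.065, -0.664, -0.009]
ft_force: [0.7, 12.0, -3.9]
finger_gap: 0.447
grasp_force: 30.0
```

>>> servo_tool:
  steps:
    - [0,0,0,0,0,0,0]
    - [0,0,0,0,0,0,0]
    - [0,0,0,0,0,0,0.065]
    - [0,0,0,0,0,0,0.065]
    - [0,0,0,0,0,0,0.065]

```text
time: 19.9
tcp_pos: [0.5486, 0.2961, 0.1344]
eef_rot: [3.071, 0.66, 0.004]
ft_force: [-0.6, 0.5, -0.3]
finger_gap: 0.613
grasp_force: 0.0
```

>>> servo_tool:
  steps:
    - [0,0,0,0,0,0,0.065]
    - [0,0,-0.02,0,0,0,0.065]
    - [0,0,-0.05,0,0,0,0.065]
    - [0,0,-0.085,0,0,0,0.065]
    - [0,0,-0.109,0,0,0,0.065]

```text
time: 20.32
tcp_pos: [0.5486, 0.2957, 0.2451]
eef_rot: [-3.072, -0.659, -0.005]
ft_force: [0.6, -0.1, -0.7]
finger_gap: 0.701
grasp_force: 0.0
```

```bash
python3 - <<'E'
from h import *
from scipy.spatial.transform import Rotation as Ro
w=cam('wrist');w=cam('wrist')
o=get_obs();T=Ro.from_rotvec(o['eef_rot']).as_matrix();print(o['time'],o['tcp_pos'],np.degrees(np.arctan2(T[1,0],T[0,0])),o['finger_gap'],T.T@(np.array([.5575,.1408,.1917])-o['tcp_pos']))
E
```

```text
20.4167 [0.55042984 0.29639847 0.24784712] 24.206290557565932 0.6991801814306172 [-0.0579388   0.14473739  0.05574544]
```

>>> servo_tool:
  steps:
    - [-0.0125,0.033,0,0,0,4.5,0.075]
    - [-0.025,0.066,0,0,0,9,0.075]
    - [-0.037,0.099,0,0,0,14,0.075]
    - [-0.049,0.13,0,0,0,18,0.075]
    - [-0.0549,0.1454,0,0,0,21,0.075]

```text
time: 20.83
tcp_pos: [0.5571, 0.137, 0.2411]
eef_rot: [3.139, 0.079, -0.002]
ft_force: [-0.6, -0.3, 0.3]
finger_gap: 0.803
grasp_force: 0.0
```

>>> servo_tool:
  steps:
    - [0,0,0.015,0,0,0,0.075]
    - [0,0,0.035,0,0,0,0.075]
    - [0,0,0.045,0,0,0,0.075]
    - [0,0,0.05,0,0,0,0.075]
    - [0,0,0.05,0,0,0,0.075]

```text
time: 21.25
tcp_pos: [0.5564, 0.1408, 0.1901]
eef_rot: [3.14, 0.089, -0.005]
ft_force: [0.7, -0.7, -0.8]
finger_gap: 0.804
grasp_force: 0.0
```

```bash
python3 - <<'E'
from h import *
for i in range(6): w=cam('wrist')
for i in range(3): w=cam('wrist');print(bub(w,(.557,.141),(-.055,.998)))
o=get_obs();print(o['time'],o['tcp_pos'],o['eef_rot'],o['finger_gap'])
save(w,'w8.png',(120,300,160,480),2)
E
```

```text
{'bub': (np.float64(-6.0), np.float64(6.75)), 'vial': (np.float64(-29.5), np.float64(30.0)), 'lines': [np.float64(-9.25), np.float64(9.75)]}
{'bub': (np.float64(-6.0), np.float64(6.75)), 'vial': (np.float64(-29.5), np.float64(30.0)), 'lines': [np.float64(-9.25), np.float64(10.25)]}
{'bub': (np.float64(-6.0), np.float64(6.75)), 'vial': (np.float64(-29.5), np.float64(30.0)), 'lines': [np.float64(-9.5), np.float64(10.25)]}
21.7 [0.55757401 0.14095472 0.19214223] [3.14032138e+00 8.89697652e-02 1.32877398e-03] 0.8083992245442059
```

View pics/w8.png

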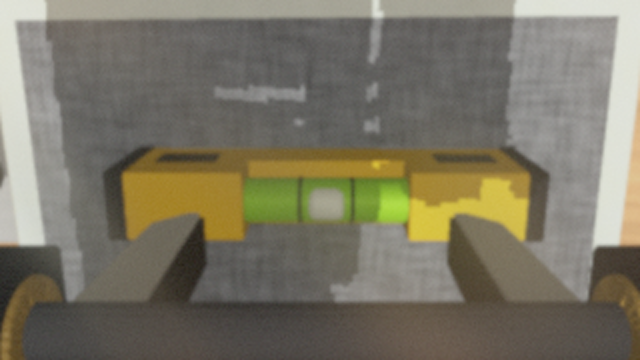

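>>> servo_tool:
  steps:
    - [0,0,0.01,0,0,0,0.075]
    - [0,0,0.018,0,0,0,0.075]
    - [0,0,0.024,0,0,0,0.075]
    - [0,0,0.027,0,0,0,0.075]
    - [0,0,0.028,0,0,0,0.075]

```text
time: 22.12
tcp_pos: [0.5566, 0.1408, 0.1624]
eef_rot: [3.14, 0.089, -0.004]
ft_force: [0.4, 0.3, 0.6]
finger_gap: 0.808
grasp_force: 0.0
```

>>> servo_tool:
  steps:
    - [0,0,0.0005,0,0,0,0.075]
    - [0,0,0.001,0,0,0,0.075]
    - [0,0,0.0015,0,0,0,0.075]
    - [0,0,0.002,0,0,0,0.075]
    - [0,0,0.002,0,0,0,0.075]

```text
time: 22.53
tcp_pos: [0.5576, 0.1408, 0.1623]
eef_rot: [3.14, 0.089, 0.002]
ft_force: [-0.5, 0.2, 3.9]
finger_gap: 0.807
grasp_force: 1.7
```

>>> servo_tool:
  steps:
    - [0,0,0.0005,0,0,0,0.075]
    - [0,0,0.001,0,0,0,0.075]
    - [0,0,0.0015,0,0,0,0.075]
    - [0,0,0.0015,0,0,0,0.075]

```text
time: 22.87
tcp_pos: [0.5577, 0.1408, 0.1623]
eef_rot: [3.14, 0.089, 0.003]
ft_force: [-3.6, -0.4, 12.9]
finger_gap: 0.809
grasp_force: 6.3
```

>>> servo_tool:
  steps:
    - [0,0,0.0005,0,0,0,0.075]
    - [0,0,0.001,0,0,0,0.075]
    - [0,0,0.0015,0,0,0,0.075]
    - [0,0,0.0018,0,0,0,0.075]
    - [0,0,0.0018,0,0,0,0.075]

```text
time: 23.28
tcp_pos: [0.5578, 0.1408, 0.1622]
eef_rot: [3.14, 0.089, 0.005]
ft_force: [-8.0, -1.9, 22.6]
finger_gap: 0.804
grasp_force: 11.4
```

```bash
python3 - <<'E'
from h import *
for i in range(20): w=cam('wrist')
o=get_obs();print(o['time'],o['tcp_pos'],o['ft_force'],o['wrist_torque'],o['finger_gap'],o['grasp_force'])
h=cv2.cvtColor(w['color'],cv2.COLOR_RGB2HSV)
rr=int(proj(w,(.557,.141,.137))[0]);print(rr)
for q in range(rr-22,rr+1,4): print(q,''.join('G' if 33<p[0]<75 and p[1]>110 and p[2]>120 else 'd' if p[2]<110 else 'b' if p[1]<90 else 'y' for p in h[q,260:390]))
print(bub(w,(.557,.141),(-.055,.998)))
a=cam('scene');save(a,'s9.png',(110,220,300,420),5)
E
```

```text
24.2833 [0.55784388 0.14086057 0.16220105] [-7.54584678 -1.01271793 23.17195967] [-0.14649455  1.56855196 -0.05485646] 0.8042553948783692 11.338753217132762
239
217 yyyyyyyyyyyyyyyyyyyyyyyyyyyyyyyyyyyyyyyyyyyyyyyyyyyyyyyyyyyyyyyyyyyyyyyyyyyyyyyyyyyyyyyyyyyyyyyyyyyyyyyyyyyyyyyyyyyyyyyyyyyyyyyyyy
221 yyyyyyyyyyyyyyyyddyyyyyyyyyyyyyyyyyyyyyyyyyyyyyyyyyyyyyyyyyyyyyyyyyyyyyyyyyyyyyyyyyyyyyyyyyyyyyyyyyyyyyyyyyyddyyyyyyyyyyyyyyyyyyyy
225 yyyyyyyyyyyyyyyyGGGGGGGGGGGGGGGGGGGGGGGGGGGGGGdddGGGGGGGGGGGGGGGGGGGGGGGGGGGyddyGGGGGGGGGGGGGGGGGGGGGGGGGGGGGGyyyyyyyyyyyyyyyyyyyy
229 ddyyyyyyyyyyyyyGGGGGGGGGGGGGGGGGGGGGGGGGGGGGGGydyGGGGGGbbbbbbbbbbbbbbbbGGGGGGddyGGGGGGGGGGGGGGGGGGGGGGGGGGGGGGGyyyyyyyyyyyyyyydddb
233 ddyyyyyyyyyyyyyGGGGGGGGGGGGGGGGGGGGGGGGGGGGGGGGdGGGGGbbbbbbbbbbbbbbbbbbbbGGGGydGGGGGGGGGGGGGGGGGGGGGGGGGGGGGGGGyyyyyyyyyyyyyyddddd
237 ddyyyyyyyyyyyyyGGGGGGGGGGGGGGGGGGGGGGGGGGGGGGGGdGGGGybbbbbbbbbbbbbbbbbbbbyGGGydGGGGGGGGGGGGGGGGGGGGGGGGGGGGGGGGyyyyyyyyyyyyyyddddd
{'bub': (np.float64(-6.25), np.float64(6.5)), 'vial': (np.float64(-29.75), np.float64(30.0)), 'lines': [np.float64(-9.5), np.float64(10.0)]}
```

```bash
python3 -c "
from station import r
print(r.close_job())"
```

```text
the job is handed in; nothing more can be done
None
```

I've handed the job in with the shelf level. The spirit level stands in the middle of the shelf, and the bubble sits centred between the lines (about 0.1 mm off). The fingers hold the level down with about 23 N, after about 24 s of the 72 s allowed.

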